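# Zero the workshop thickness gauge on its brass setting block

## Task

Press the brass setting block fully home into the square well of the bench gauge, so that its flange sits flat on the well's rim, and leave it in there. Then turn the gauge's round bezel until its red zero mark lines up with the tip of the needle, and let go. Leave the steel block and everything else on the bench where it is.

Things in the scene. Friction and masses are not known exactly. Their poses are not given: they have to be found in the camera images.
- brass_block: brass setting block, about 200 g, standing on its foot. From below: foot 18 (x) x 26 (y) x 30 mm high, lowest 2.5 mm tapered in; flange 30 x 38 mm from 30 to 36 mm up; grip 20 (x) x 26 (y) mm from 36 to 62 mm up. Origin: centre of the foot's underside, z up. It goes into the well upright, its x along the well's x, either way round.
- gauge: the bench gauge, fixed to the table: green base 110 (x) x 250 (y) x 15 mm; origin centre of its underside, z up; its yaw differs from run to run. The well stands 68 mm from the origin along -y (a 64 x 64 mm aluminium block, top 55 mm above the table), the round dial 68 mm along +y.
- well_mouth (a point): centre of the well's mouth, at the rim, 55 mm above the table; axes as the gauge's. Hole 19.6 (x) x 27.6 (y) mm with a 2 mm lead-in chamfer; 18.5 mm below the rim it meets the top of the plunger.
- plunger (a joint): the plunger in the well: how far it is pressed down, m. 0 at the start, when the block would rest on it with the flange 11.5 mm above the rim. It is stiff (about 5 N, more than the block's weight) and does not spring back; about 0.0115 when the flange lands on the rim, a hard stop. It drives the needle clockwise, 1 rad per 10 mm.
- dial_center (a point): centre of the dial on the bezel's top plane, 83 mm above the table; axes as the gauge's. The bezel is a dark knurled ring 62 mm in diameter, from 65 to 83 mm above the table, on a case 54 mm in diameter; a clear hard crystal level with its top covers it. It can be gripped from above across its diameter, in any yaw.
- bezel (a joint): angle of the bezel, rad, counterclockwise from above positive; two turns each way from 0, friction about 0.07 N m, stays where left. The white card with 36 divisions of 10 degrees and the red zero mark turn with it. Once the block is in, zero is 2 rad or more away by the shorter way, which may be either, so it takes more than one grasp.
- zero_mark (a point): the red zero mark on the bezel ring's top, 27.7 mm from the dial's centre (a second red bar lies on the card right inside it); its x axis points outward from the dial's centre, z up.
- needle_tip (a point): tip of the black needle, 23 mm from the dial's centre, under the crystal, 5 mm below its top; its x axis points along the needle, outward. The needle has a short blunt tail on the other side. It turns only with the plunger, not with the bezel.
- steel_block: the other setting block, same shape and size as the brass one but bright grey steel, standing on its foot; origin centre of its underside. Not used; leave it.
- glasses: tortoiseshell spectacle frame lying flat, about 130 x 44 x 16 mm; origin centre of its underside. Leave it.
- file: hand file with a black and green handle, 300 mm long, lying flat, 27 mm high; origin under its middle, x towards the blade's tip. Leave it.
- temple_blank: orange acetate strip 150 x 16 x 5 mm lying flat; origin centre of its underside, x along it. Leave it.
- yellow_temple: yellow acetate strip 150 x 14 x 5 mm lying flat; origin centre of its underside, x along it. Leave it.
- screw_pot: small open blue plastic pot, 64 mm across, 45 mm high; origin centre of its underside. Leave it.
Things that resemble listed ones, but are neither listed nor needed, are in the scene too. Several things have the shape of the brass_block; the one meant has the colours described above.

How it is judged:
By the outcome, as a careful person would: the job done as asked, in the order asked, and still so for the second after the job is handed in, with the robot touching nothing.
It also fails if it takes over 72 s, if anything falls off the work surface, if the arm or the gripper's body presses on something with over 40 N, if the wrist force passes 120 N, or if a joint passes its speed limit or range.

## Robot

A 6-joint arm with a two-finger parallel gripper is mounted at the origin on the work surface. World frame = base frame: x ahead of the robot, y to its left, z up, the work surface at z = 0. Lengths are in mm, angles in rad, forces in N, time in s.
With the tool pointing down it reaches from about 325 to 875 mm from the base axis. Payload 4.4 kg.
Tool frame: the origin (TCP) lies on the centre line of the jaws, within the pads' length; the fingertips stand ahead of it and the grasp point (between the pads) lies 6 mm ahead of it (ctrl.tcp_to_tips is the z of the fingertips in the tool frame, in mm); z points along the fingers, y is the line along which they close (so a half turn about z gives the same grasp; the last joint's range is limited). The gripper opens to 85 mm and grips with 20 to 120 N. Pads are 22 mm wide; open, the fingers measure 114 mm over their backs; the gripper's body (76 mm by 85 mm) begins 54 mm behind the grasp point. The pads swing forward as they close: fully open they stand 13 mm farther back than shut.
Start: joints at [1.014, 0.207, 1.542, -0, 1.393, -0.15], TCP at [227.521, 528.073, 256.282] pointing down, gripper open.
Joint ranges: [-2.73, 2.73], [-0.86, 2.22], [0.23, 2.46], [-1.11, 4.25], [0.08, 2.63], [-2.82, 2.82]. Speed limits (rad/s): [2.79, 2.79, 3.14, 3.14, 3.14, 3.14].

## Interface

Orientations are given as a 3x3 rotation matrix whose columns are the frame's x, y, z axes.
In Python, from plant import ctrl, sensors, optics gives the robot as it stands. Calls block until the motion is done:
- ctrl.move_ptp(position, orientation): joint-space move of the TCP to a pose.
- ctrl.move_l(position, rot=None, vel=150, threshold=None): straight line of the TCP; rot=None keeps the orientation; vel is the mean speed in mm/s. With threshold (N) it stops when the force on the tool has changed by that much, and returns True; else False.
- ctrl.set_joints(angles): joint-space move.
- ctrl.gripper_to(opening, force=None): finger opening in mm; force is the grip in N (None keeps the last); returns when the fingers have stopped.
- ctrl.hold(seconds).
- ctrl.solve_ik(position, orientation): joint angles nearest the present ones, or None.
- sensors.read_state(): the state.
- optics.grab_frame(name): name is "scene" or "top"; returns (picture, depth): 384x512x3 uint8, red, green, blue; 384x512 float32, mm along the optical axis (not along the pixel's ray), 0 where there is no reading.
- optics.camera_params(name): a dict with "mtx" (3x3 intrinsics, pixels), "R" (3x3) and "t" (3): a world point X has camera coordinates R X + t. Camera axes: x right, y down, z forward; pixel columns grow to the right and rows downward; lengths in mm; the calibration is good to about 2 mm. A picture is of the moment at which its call begins. camera_params takes no time and is no camera call.
A pose or a line that the arm cannot do raises ctrl.MotionError and nothing moves.
- ctrl.finish_job(): hands the job in; it is judged then, once.
The state is a dict: "t": time; "q": joint angles; "qvel": joint speeds; "tau": joint torques, N m; "eef_pos": TCP position; "eef_rot": TCP orientation; "force": force on the tool from outside, world axes, zero at the start; "wrist_torque": the same for the moment, N m; "grip_width": finger opening in mm; "grasp_force": force on a finger pad.
Only numpy, scipy, OpenCV 4.12 (cv2) and the standard library are available. Lean on these libraries where they do the work, as an engineer would, in place of code of your own. Each camera call takes 0.05 s, during which the arm holds its last target. There are 200 camera calls.

## Working session

There is one attempt and no reset: what is moved stays moved. The work goes in short steps, each a Python script; the robot and the scene stay as the last script left them, time stands still between calls to the robot, and variables do not carry over. Pictures are saved under pics/ and viewed, at most 10 in all, crops included, and the job is handed in when it is done.

```bash
ls; mkdir -p pics; python3 - <<'E'
from plant import ctrl,sensors,optics
import cv2,numpy as np
for n in("scene","top"):
    p,d=optics.grab_frame(n); np.savez(f"pics/{n}0.npz",p=p,d=d)
    cv2.imwrite(f"pics/{n}0.png",cv2.resize(p[:,:,::-1],(800,600),interpolation=cv2.INTER_CUBIC))
    c=optics.camera_params(n); print(n,c["mtx"].round(1).tolist(),c["R"].round(3).tolist(),c["t"].round(1).tolist())
s=sensors.read_state();print(s["t"],ctrl.tcp_to_tips,s["eef_rot"],s["force"])
E
```

```text
pics
scene [[368.5, 0.0, 254.2], [0.0, 368.5, 194.0], [0.0, 0.0, 1.0]] [[0.851, 0.524, -0.018], [0.358, -0.606, -0.711], [-0.384, 0.598, -0.703]] [-518.8, -170.1, 1238.2]
top [[456.1, 0.0, 255.3], [0.0, 456.1, 190.6], [0.0, 0.0, 1.0]] [[0.029, -1.0, 0.007], [-0.981, -0.03, -0.191], [0.191, -0.001, -0.981]] [-38.3, 616.7, 1341.8]
0.1 25.0 [[-9.18405046e-01  3.95639819e-01 -1.14286777e-03]
 [ 3.95641314e-01  9.18403416e-01 -1.76526299e-03]
 [ 3.51205329e-04 -2.07339214e-03 -9.99997789e-01]] [ 0.33355486 -0.00074633 -0.03420321]
```

View pics/scene0.png

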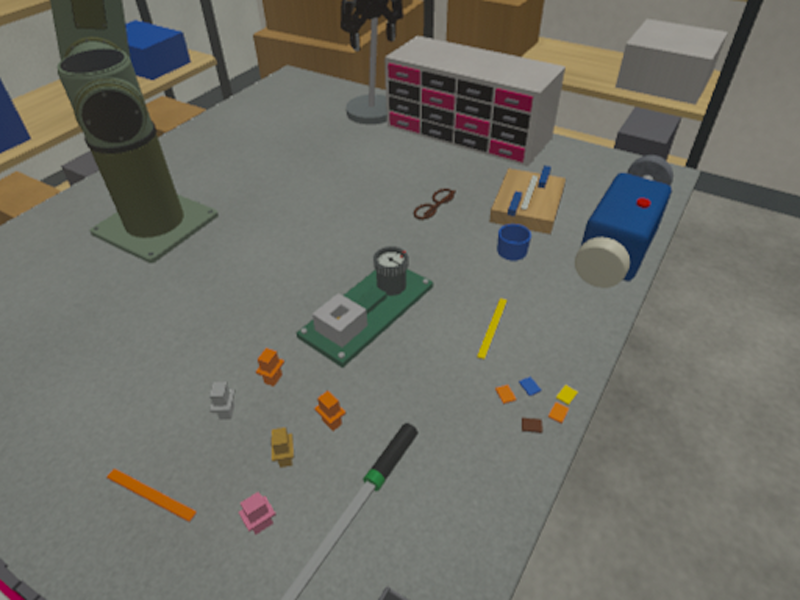

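View pics/top0.png

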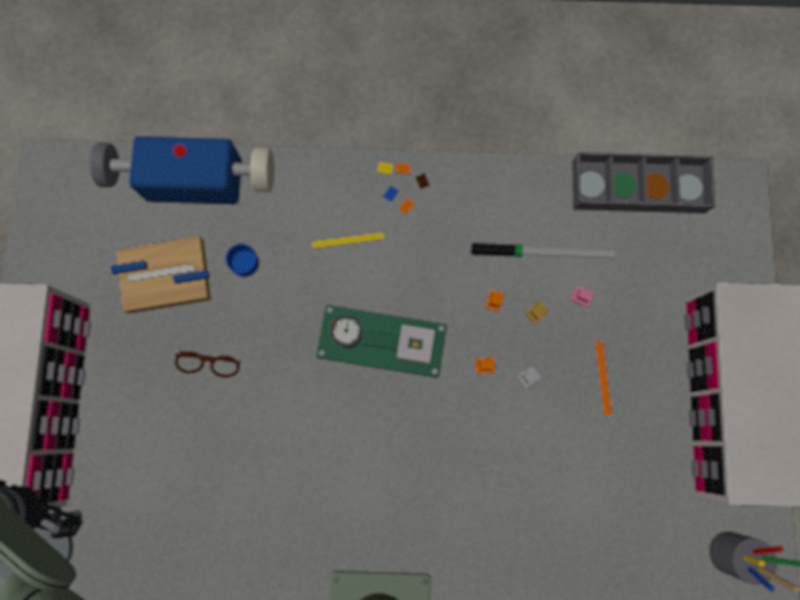

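The top view (800x600) has five block-shaped things: orange (495,300), orange (485,365), pink (583,296), grey steel (530,376) and ochre/brass (537,312). The ochre one, also at (282,445) in the scene view, fits brass. I'll confirm it in a crop that also shows the dial, and measure at the same time.

```bash
cat > h.py <<'E'
import numpy as np,cv2
from plant import ctrl,sensors,optics
C={n:optics.camera_params(n) for n in("scene","top")}
def ray(n,uv,z):
    c=C[n];uv=np.atleast_2d(uv).astype(float);R=np.array(c["R"]);o=-R.T@c["t"]
    d=np.c_[uv,np.ones(len(uv))]@np.linalg.inv(c["mtx"]).T@R
    return o+d*((z-o[2])/d[:,2])[:,None]
def proj(n,X):
    c=C[n];x=(np.atleast_2d(X)@np.array(c["R"]).T+c["t"])@np.array(c["mtx"]).T
    return x[:,:2]/x[:,2:]
def cloud(n,d):
    c=C[n];v,u=np.mgrid[:384,:512];x=np.stack([u,v,np.ones_like(u)],-1)@np.linalg.inv(c["mtx"]).T*d[...,None]
    return (x-c["t"])@np.array(c["R"])
def shot(n):
    p,d=optics.grab_frame(n);return p,d
def crop(p,c,r,s):
    u,v=map(int,c);return cv2.resize(p[v-r:v+r,u-r:u+r,::-1],(s,s),interpolation=cv2.INTER_CUBIC)
E
python3 - <<'E'
from h import *
D={n:np.load(f"pics/{n}0.npz") for n in C}
T,S=D["top"]["p"],D["scene"]["p"]
out=np.vstack([np.hstack([crop(T,(344,205),40,300),crop(T,(222,212),16,300)]),np.hstack([crop(S,(181,275),50,300),crop(S,(250,172),18,300)])])
cv2.imwrite("pics/crop1.png",out)
for n in C:
    p,d=D[n]["p"],D[n]["d"];h=cv2.cvtColor(p,cv2.COLOR_RGB2HSV);X=cloud(n,d);Z=X[...,2]
    # base
    m=cv2.inRange(h,(60,70,30),(90,255,255));k,l,st,ce=cv2.connectedComponentsWithStats(m)
    i=1+st[1:,4].argmax();pts=np.argwhere(l==i)[:,::-1]
    hull=cv2.convexHull(ray(n,pts,15)[:,:2].astype(np.float32));r=cv2.minAreaRect(hull);print(n,"base",r)
    g=np.array(r[0])
    near=np.hypot(X[...,0]-g[0],X[...,1]-g[1])<130
    # well top by depth
    m=near&(abs(Z-55)<4)&(h[...,1]<60)&(p.max(-1)>90)
    k,l,st,ce=cv2.connectedComponentsWithStats(m.astype(np.uint8));i=1+st[1:,4].argmax();pts=np.argwhere(l==i)[:,::-1]
    q=ray(n,pts,55)[:,:2].astype(np.float32);print(" well",cv2.minAreaRect(q),len(q),np.median(Z[l==i]))
    m=near&(Z>74)&(Z<92);pts=np.argwhere(m)[:,::-1];q=ray(n,pts,83)[:,:2].astype(np.float32);print(" dial",cv2.minEnclosingCircle(q),len(q),np.median(Z[m]))
    print(" px brass",p[200,344] if n=="top" else p[285,181])
    m=cv2.inRange(h,(17,90,60),(27,255,255));k,l,st,ce=cv2.connectedComponentsWithStats(m)
    for j in range(1,k):
        if st[j,4]>25:
            b=l==j; print("  ochre",ce[j].round(1),st[j,4],"z",np.percentile(Z[b],[5,50,95]).round(0))
            t=b&(Z>57)&(Z<68)
            if t.sum()>8: print("   grip top",cv2.minAreaRect(ray(n,np.argwhere(t)[:,::-1],62)[:,:2].astype(np.float32)),t.sum())
            t=b&(Z>20)
            if t.sum()>8: print("   all", cv2.minAreaRect(ray(n,np.argwhere(t)[:,::-1],36)[:,:2].astype(np.float32)),t.sum())
E
```

```text
scene base ((541.4524536132812, 8.86102294921875), (249.96409606933594, 112.78954315185547), 82.48552703857422)
 well ((530.625244140625, -57.12489700317383), (66.67375946044922, 65.10844421386719), 82.54686737060547) 394 54.60374539359435
 dial ((552.0341186523438, 75.62560272216797), 35.067996978759766) 224 80.61046754721947
 px brass [92 76 44]
  ochre [12.9  5.4] 348 z [160. 176. 179.]
   all ((-1434.363525390625, 659.5626831054688), (169.8802032470703, 293.01153564453125), 57.953819274902344) 348
  ochre [198.7  25. ] 2828 z [-185.  -85.   42.]
   grip top ((-421.0888366699219, 1194.81884765625), (125.2696304321289, 41.11692428588867), 4.494767665863037) 32
   all ((-342.8886413574219, 1024.0657958984375), (345.5431213378906, 665.1280517578125), 42.60411071777344) 318
  ochre [254.6  21.2] 673 z [-256. -137.  -60.]
   all ((-105.38014221191406, 1097.6138916015625), (77.19007110595703, 581.505615234375), 29.40384864807129) 22
  ochre [355.   32.9] 3855 z [-214. -202.   -1.]
   all ((576.5728759765625, 1168.2508544921875), (229.14622497558594, 601.4962768554688), 75.3775634765625)
[... 1385 characters left out ...]
34. 39.]
   all ((698.8447265625, 463.18658447265625), (62.590518951416016, 170.6027069091797), 3.6160788536071777) 723
  ochre [101.8 186.9] 870 z [28. 34. 39.]
   all ((620.9804077148438, 450.782958984375), (73.30195617675781, 177.56500244140625), 1.7467693090438843) 859
  ochre [343.2 199.4] 111 z [31. 54. 64.]
   grip top ((602.3890991210938, -293.4548034667969), (19.261777877807617, 24.51580810546875), 45.9947624206543) 48
   all ((603.072509765625, -294.7580261230469), (28.30597496032715, 36.279136657714844), 45.129119873046875) 109
  ochre [489.6 364.2] 99 z [102. 157. 194.]
   all ((122.9200439453125, -729.0235595703125), (110.24038696289062, 16.71588134765625), 58.59675598144531) 99
```

View pics/crop1.png

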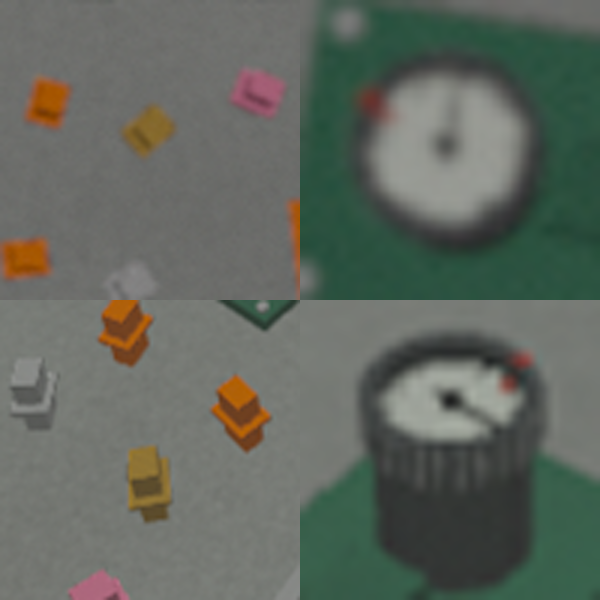

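The crop confirms it: brass is the ochre block at (150,130) in the top crop and (150,480) in the scene crop. The orange, pink and steel ones are clearly different. I'll centre it by a light squeeze across y, then grip across x and lift.

```bash
cat >> h.py <<'E'
def rot(a):
    a=np.radians(a);return np.array([[-np.sin(a),np.cos(a),0],[np.cos(a),np.sin(a),0],[0,0,-1]])
def best(p,a):
    c=[(abs(q[5]),b) for b in(a-180,a,a+180) if (q:=ctrl.solve_ik(p,rot(b))) is not None];return min(c)[1]
def st(*k):
    s=sensors.read_state();print("t",round(s["t"],2),"p",s["eef_pos"].round(2) if hasattr(s["eef_pos"],"round") else s["eef_pos"],"w",round(s["grip_width"],2),"F",np.round(s["force"],1),"g",round(s["grasp_force"],1),*k);return s
E
python3 - <<'E'
from h import *
P=np.array([603.3,-295.7])
a=best([*P,120],134.); ctrl.move_ptp([*P,125],rot(a)); ctrl.gripper_to(50,20)
ctrl.move_l([*P,68],vel=120); ctrl.gripper_to(20,20); s=st(a); ctrl.gripper_to(50)
a=best([*P,120],44.); print(a)
ctrl.move_l([*P,92],vel=150)
ctrl.move_ptp([*P,92],rot(a)); ctrl.move_l([*P,66],vel=120); ctrl.gripper_to(10,80); st(a)
ctrl.move_l([*P,140],vel=150); st()
p,d=shot("scene");p2,_=shot("top")
uv=proj("scene",[*P,120])[0];uv2=proj("top",[*P,120])[0]
cv2.imwrite("pics/g1.png",np.hstack([crop(p,uv,45,380),crop(p2,uv2,40,380)]))
E
```

```text
t 4.7 p [ 604.17 -296.26   69.51] w 25.71 F [ 0.8 -0.5  3.8] g 23.1 -46.0
44.0
t 7.52 p [ 604.08 -296.25   67.22] w 18.14 F [-0.3 -0.3  2. ] g 80.9 44.0
t 8.16 p [ 602.55 -295.23  139.02] w 18.55 F [ 0.2  0.4 -2.2] g 80.3
```

View pics/g1.png

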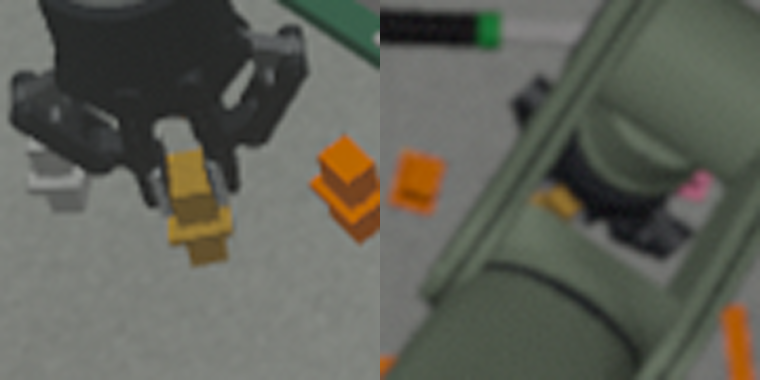

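The brass block is held upright and square between the pads (scene crop, about (195,210)). Now to insert it.

```bash
python3 - <<'E'
from h import *
W=np.array([530.6,-56.0])
s=sensors.read_state();p=s["eef_pos"];ctrl.move_l([p[0],p[1],165],vel=200)
a=best([*W,165],-7.5);ctrl.move_ptp([*W,160],rot(a));ctrl.move_l([*W,130],vel=120);ctrl.hold(.15);st(a)
hit=ctrl.move_l([*W,107],vel=40,threshold=8);s=st(hit)
if s["eef_pos"][2]<112:
    hit=ctrl.move_l([*W,90],vel=30,threshold=30);ctrl.hold(.2);st(hit)
p,_=shot("scene");uv=proj("scene",[*W,80])[0];cv2.imwrite("pics/g2.png",crop(p,uv,40,450))
E
```

```text
t 10.2 p [531.51 -56.52 130.92] w 17.95 F [-0.7  0.1 -1. ] g 80.2 -7.5
t 10.59 p [531.48 -56.22 119.33] w 18.14 F [-1.3  0.8  4.9] g 81.3 True
```

View pics/g2.png

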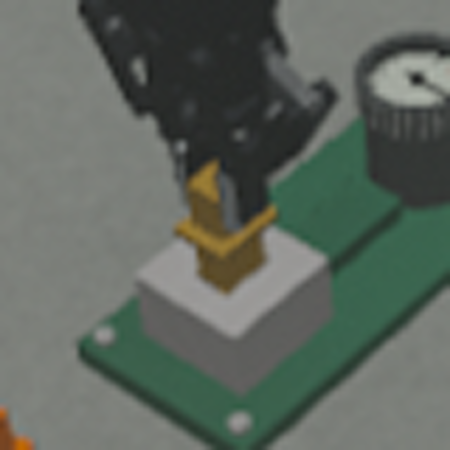

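The block's foot is stopped at the lead-in, about 3 mm into the mouth. The side force points to -x,+y, so I'll search with small offsets.

```bash
python3 - <<'E'
from h import *
W=np.array([530.6,-56.0])
for o in [(-1,.8),(-2,0),(0,1.6),(-2,1.6),(-1,2.6),(-3,1)]:
    p=W+o
    s=sensors.read_state()["eef_pos"]
    ctrl.move_l([*(p*.3+.7*W),122.5],vel=60);ctrl.move_l([*p,122.5],vel=60);hit=ctrl.move_l([*p,107],vel=40,threshold=8);s=st(o,hit)
    if s["eef_pos"][2]<112: break
E
```

```text
t 11.68 p [529.42 -55.19 106.67] w 18.22 F [ 1.   0.2 -3.5] g 80.2 (-1, 0.8) False
```

It's in the well. Now to press it home.

```bash
python3 - <<'E'
from h import *
p=np.array([529.6,-55.2])
hit=ctrl.move_l([*p,87],vel=25,threshold=28);st(hit);ctrl.hold(.15);st()
E
```

```text
t 12.32 p [529.89 -55.28  92.19] w 18.43 F [-0.4  0.6  3.9] g 81.1 True
t 12.47 p [529.89 -55.3   92.2 ] w 18.12 F [-0.5 -0.4  4.5] g 81.2
```

```bash
python3 - <<'E'
from h import *
p=np.array([529.8,-55.3])
hit=ctrl.move_l([*p,87],vel=25,threshold=40);st(hit)
ctrl.gripper_to(40,20);ctrl.move_l([*p,150],vel=150);st()
ctrl.move_ptp([470,-180,230],rot(best([470,-180,230],-7.5)));st()
P={n:shot(n) for n in C}
for n in C: np.savez(f"pics/{n}1.npz",p=P[n][0],d=P[n][1])
S,T=P["scene"][0],P["top"][0]
D=[550,78,83];f=lambda n,X,r:crop(P[n][0],proj(n,X)[0],r,300)
cv2.imwrite("pics/g3.png",np.vstack([np.hstack([f("scene",[530,-56,60],24),f("scene",D,16)]),np.hstack([f("top",[530,-56,60],24),f("top",D,16)])]))
for n in C:
    X=cloud(n,P[n][1]);h=cv2.cvtColor(P[n][0],cv2.COLOR_RGB2HSV);m=(cv2.inRange(h,(15,90,60),(28,255,255))>0)&(np.hypot(X[...,0]-530,X[...,1]+56)<30)
    print(n,m.sum(),np.percentile(X[m][:,2],[5,25,50,75,95]).round(1))
E
```

```text
t 12.69 p [530.04 -55.31  92.22] w 18.22 F [-1.7  0.3  4.8] g 81.4 True
t 13.57 p [529.57 -55.24 149.8 ] w 39.7 F [-0.3  0.2 -0.6] g 0.0
t 14.26 p [ 469.43 -179.12  228.49] w 39.73 F [-0.8  0.7  0.1] g 0.0
scene 178 [58.8 61.8 74.3 86.  87.8]
top 102 [56.5 61.7 83.1 87.1 90.8]
```

View pics/g3.png

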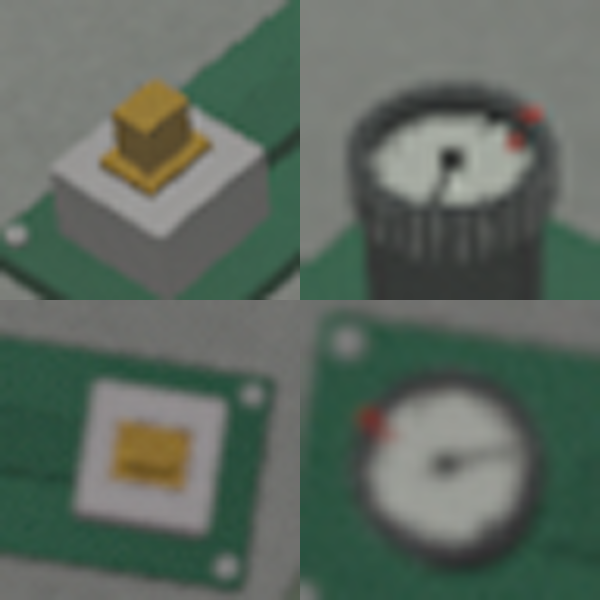

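The flange is flat on the rim in both views (flange top 61 mm, grip top 87 mm). The needle now points right in the top crop (520,445), with red at (370,420). Next I'll measure both angles by polar profiles.

```bash
cat >> h.py <<'E'
Dc=np.array([547.6,79.7])
def polar(n,img,c,z,rs,th):
    X=np.stack([c[0]+rs[None]*np.cos(th)[:,None],c[1]+rs[None]*np.sin(th)[:,None],np.full((len(th),len(rs)),z)],-1)
    uv=proj(n,X.reshape(-1,3)).astype(np.float32).reshape(len(th),len(rs),2)
    return cv2.remap(img.astype(np.float32),uv[...,0],uv[...,1],cv2.INTER_LINEAR)
def peak(w,th,span=25):
    i=w.argmax();k=(np.arange(-span,span+1)+i)%len(th);x=np.clip(w[k]-w[k].max()*.3,0,None)
    return np.degrees(np.angle((x*np.exp(1j*th[k])).sum()))
def dial(n,img,show=True):
    th=np.radians(np.arange(360));f=img.astype(float);g=f.sum(-1)/3;red=np.clip(f[...,0]-np.maximum(f[...,1],f[...,2]),0,None)
    # centre at z=78 from the dark hub
    G=np.stack(np.meshgrid(np.arange(-9,9.1,.5),np.arange(-9,9.1,.5)),-1).reshape(-1,2)
    c=Dc.copy()
    for r in(9,5,5):
        g0=G[np.hypot(*G.T)<r];v=cv2.remap(g.astype(np.float32),*[a.reshape(-1,1) for a in proj(n,np.c_[c+g0,np.full(len(g0),78)]).astype(np.float32).T],cv2.INTER_LINEAR)[:,0]
        w=np.clip(np.percentile(v,60)-v,0,None)**2;c=c+(g0*w[:,None]).sum(0)/w.sum()
    out={}
    for tag,cc in(("hub",c),("nom",Dc)):
        rn=peak((lambda p:np.clip(np.median(p)-p,0,None).mean(1))(polar(n,g,cc,78,np.arange(8,20,1.),th)),th,20)
        rr=peak(polar(n,red,cc,83,np.arange(25,31,1.),th).mean(1),th)
        ri=peak(polar(n,red,cc,78,np.arange(17,22,1.),th).mean(1),th)
        out[tag]=(rn,rr,ri)
        if show:print(n,tag,cc.round(1),"needle %.1f zero %.1f card-bar %.1f"%out[tag])
    return out
E
python3 - <<'E'
from h import *
for k in "01":
    for n in C: dial(n,np.load(f"pics/{n}{k}.npz")["p"])
E
```

```text
scene hub [546.7  80.6] needle -10.5 zero 62.7 card-bar 52.7
scene nom [547.6  79.7] needle -7.9 zero 65.1 card-bar 56.0
top hub [548.5  81. ] needle -8.3 zero 62.5 card-bar 64.6
top nom [547.6  79.7] needle -2.1 zero 62.7 card-bar 63.8
scene hub [546.4  80.6] needle -71.3 zero 62.0 card-bar 52.0
scene nom [547.6  79.7] needle -74.8 zero 65.0 card-bar 56.0
top hub [548.3  80.8] needle -75.1 zero 62.5 card-bar 64.8
top nom [547.6  79.7] needle -71.0 zero 62.7 card-bar 64.2
```

```bash
python3 - <<'E'
from h import *
for a in range(-180,181,20):
    q=ctrl.solve_ik([*Dc,84],rot(a)); print(a,None if q is None else np.round(q,2).tolist()[5],end=" | ")
E
```

```text
-180 None | -160 2.78 | -140 2.43 | -120 2.08 | -100 1.73 | -80 1.38 | -60 1.04 | -40 0.69 | -20 0.34 | 0 -0.01 | 20 -0.36 | 40 -0.71 | 60 -1.06 | 80 -1.41 | 100 -1.76 | 120 -2.11 | 140 -2.46 | 160 -2.8 | 180 None |
```

Zero is about 137° clockwise from the needle, and the wrist range allows most of that in one clear sweep. I'll grip, sweep, and check.

```bash
python3 - <<'E'
from h import *
p=[*Dc,84.]
ctrl.move_l([470,-150,200],vel=200)
ctrl.move_ptp([*Dc,165],rot(68));ctrl.gripper_to(84,30);ctrl.move_l([*Dc,130],vel=150)
print(ctrl.move_l(p,vel=60,threshold=8));st()
ctrl.gripper_to(50,30);s=st("gripped")
for a in(40,5,-30,-67):
    ctrl.move_ptp(p,rot(a));s=st(a,np.round(s["wrist_torque"],2))
ctrl.gripper_to(84,30);ctrl.move_l([*Dc,150],vel=120)
ctrl.move_ptp([470,-150,230],rot(-40));st()
for n in C:
    im,d=shot(n);np.savez(f"pics/{n}2.npz",p=im,d=d);dial(n,im)
P={n:np.load(f"pics/{n}2.npz")["p"] for n in C}
cv2.imwrite("pics/g4.png",np.hstack([crop(P[n],proj(n,[*Dc,83])[0],16,390) for n in P]))
E
```

```text
False
t 17.49 p [547.94  79.71  84.24] w 84.11 F [ 0.1  0.  -0.2] g 0.0
t 17.83 p [548.24  80.1   84.94] w 60.83 F [-0.1  1.1  4.5] g 32.9 gripped
t 18.38 p [548.2   79.97  84.94] w 60.9 F [-2.   1.2  5.3] g 33.1 40 [ 0.42 -0.01  0.01]
t 19.01 p [548.02  79.93  84.89] w 60.86 F [-1.6  1.7  5.4] g 33.1 5 [ 0.37  0.06 -0.08]
t 19.64 p [547.88  79.91  84.9 ] w 60.68 F [-2.2  1.7  5.6] g 33.2 -30 [0.27 0.11 0.01]
t 20.31 p [547.77  80.01  84.9 ] w 60.93 F [-2.3  2.8  6.8] g 33.2 -67 [ 0.11  0.17 -0.07]
t 22.37 p [ 469.71 -149.33  229.01] w 83.74 F [ 0.1 -0.4 -0. ] g 0.0
scene hub [546.4  80.6] needle -71.1 zero -72.1 card-bar -77.4
scene nom [547.6  79.7] needle -74.5 zero -73.7 card-bar -79.5
top hub [548.4  80.8] needle -74.9 zero -74.2 card-bar -76.4
top nom [547.6  79.7] needle -70.6 zero -72.0 card-bar -73.5
```

View pics/g4.png

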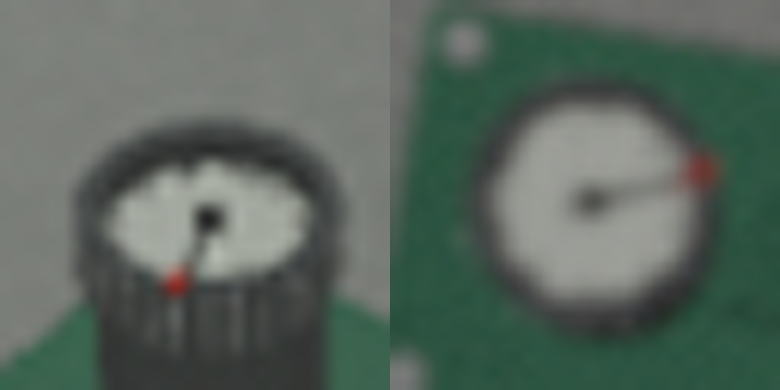

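The red zero mark meets the needle tip in both views (scene crop (177,283), top crop (702,170)). Averaging the two views, the measured difference is within about 1°. The arm is clear, so I'll hand in.

```bash
python3 -c "
from plant import ctrl
print(ctrl.finish_job())"
```

```text
the job is handed in; nothing more can be done
None
```

The job is handed in: the brass block is pressed home with its flange on the rim, the bezel's red zero is within about 1° of the needle tip by my measurement, and I moved nothing else; the robot's clock stood at about 22 s.

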